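# Wedge the stirrer stand's plate off its levelling screws

### The arm

A 7-joint arm with a two-finger parallel gripper is mounted at the origin on a cart in front of the work surface, level with it; the furniture and walls round the work are solid. World frame = base frame: x ahead of the robot, y to its left, z up, the work surface at z = 0. Lengths are in m, angles in rad, forces in N, time in s.
With the tool pointing down it reaches from about 0.425 to 0.825 m from the base axis. Payload 3.6 kg.
Tool frame: the origin (TCP) lies at the centre of the arm's flange, where the gripper is bolted on; the fingertips stand arm.tcp_to_tips ahead of it and the grasp point (between the pads) lies 155 mm ahead of it (arm.tcp_to_tips is the distance from the TCP to the fingertips, in m); z points along the fingers, y is the direction in which the jaws open and shut (so a half turn about z gives the same grasp; the last joint's range is limited). The gripper opens to 85 mm and grips with 20 to 120 N. Pads are 22 mm wide; open, the fingers measure 114 mm over their backs; the gripper's body (76 mm by 85 mm) begins 54 mm behind the grasp point. The pads swing forward as they close: fully open they stand 13 mm farther back than shut.
Start: joints at [-1.159, 0.615, -0.013, 1.423, 0.008, 1.103, -0.04], TCP at [0.276, 0.588, 0.405] pointing down, gripper open.
Joint ranges: [-3.12, 3.12], [-0.3, 2.06], [-1.34, 1.32], [0.26, 2.42], [-1.36, 4.5], [0.01, 1.98], [-2.84, 2.84]. Speed limits (rad/s): [2.79, 2.79, 3.14, 3.14, 3.14, 3.14, 3.14].

### API

Orientations are given as a 3x3 rotation matrix whose columns are the frame's x, y, z axes.
In Python, from workcell import arm gives the robot as it stands. The module is installed in compiled form; this text tells all that it offers. Calls block until the motion is done:
- arm.goto(position, orientation): joint-space move of the TCP to a pose.
- arm.line_to(position, rate=0.15, ori=None): straight line of the TCP; ori=None keeps the orientation; rate is the mean speed in m/s.
- arm.move_j(angles): joint-space move.
- arm.gripper_to(opening, force=None): finger opening in m; force is the grip in N (None keeps the last); returns when the fingers have stopped.
- arm.pause(seconds).
- arm.solve_ik(position, orientation): joint angles nearest the present ones, or None.
- arm.snapshot(name): name is "side" or "top" or "wrist"; returns a dict with "image" (480x640x3 uint8, red, green, blue), "z_map" (480x640 float32, m along the optical axis (not along the pixel's ray), 0 where there is no reading), "fovy" (degrees; the focal length in pixels is half the picture's height over the tangent of half this angle, whatever the lens; pixels are square), "cx", "cy" (the principal point, pixels), "R" (3x3) and "t" (3): a world point X has camera coordinates R X + t. Camera axes: x right, y down, z forward; pixel columns grow to the right and rows downward; lengths in m; the calibration is good to about 2 mm. A picture is of the moment at which its call begins.
A pose or a line that the arm cannot do raises arm.Unreachable and nothing moves.
- arm.job_done(): hands the job in, once; it reports no verdict.
Readings, each from a call of its own:
- arm.current_time(): time.
- arm.current_joint_positions(): joint angles.
- arm.current_joint_vel(): joint speeds.
- arm.current_tau(): joint torques, N m.
- arm.current_position(): TCP position.
- arm.current_ee_rot(): TCP orientation.
- arm.current_ft_force(): force on the tool from outside, world axes, zero at the start.
- arm.current_wrist_torque(): the same for the moment, N m.
- arm.current_opening(): finger opening in m.
Only numpy, scipy, OpenCV 4.12 (cv2) and the standard library are available. Lean on these libraries where they do the work, as an engineer would, in place of code of your own. Each camera call takes 0.05 s, during which the arm holds its last target.

### The job

Take the white wedge by its upright grip and, with the wedge and not the fingers, sweep the three loose green tube caps lying in front of the stirrer stand into the steel dustpan, in through its open side and fully inside it. Then slide the wedge, flat on the bench and thin end first, under the front edge of the stand's hinged top plate until the plate's two levelling screws have just come off the rails, about 3 mm, touching the stand with nothing but the wedge and leaving stirrer and beaker standing safely where they are. Finish while still gripping the wedge in place, so that a colleague can turn the unloaded screws; leave the other things on the bench alone.

Things in the scene. Friction and masses are not known exactly. Their poses are not given: they have to be found in the camera images.
- wedge: loose white plastic wedge, 146 x 42 mm, 0.18 kg. Origin on its flat underside below the middle of the grip; x points to the thin end (x=+120 mm), heel at x=-26 mm, z up. 3 mm thick at the thin end, rising evenly (1 mm in 5) to 22 mm at x=+25 mm, then level to the heel; upright flanks at y=+-21 mm
- wedge_grip (a point): on the wedge, middle of its upright grip, 50 mm above the underside: a block 44 mm along the wedge's x and 22 mm across its y (pinch it across y), from 27 to 76 mm above the underside
- stand: fixed low stand, 180 x 166 mm: two dark rails (10 mm high, inner faces at y=+-57 mm, the front between them open to the bench) and an aluminium top plate hinged at the rear (axis at x=+70, z=18 mm). Origin on the bench below the middle; -x is the front, z up.
- plate_lip (a point): middle of the lower front edge of the top plate (x=-100 mm of the stand), under which the wedge goes; 14 mm above the bench at rest, rising with the plate. The plate is 8 mm thick, 166 mm wide; near its front corners (x=-85, y=+-70 mm of the stand) sit the two levelling screws, brass heads up to 35 mm high, tips on the rails
- top_plate (a joint): hinge angle of the top plate, 0 = screws rest on the rails, grows as the front rises (0.019 rad = screws 3 mm clear of the rails). Only weight holds it down: about 5 to 6 N at the front edge; the push needed is 10 N or so
- pan: fixed steel dustpan left of the caps, open toward them: 110 mm deep (x), 205 mm wide (y), floor 2 mm, thin sloping lip at the open side x=-55 mm, walls 22 mm high and 3 mm thick on the other three sides, black handle behind to x=+124 mm. Origin on the bench under its middle; x points from the open side to the back
- pan_mouth (a point): middle of the pan's open side, at the lip
- cap_1: loose green screw cap of a tube, disc 34 mm across and 14 mm high, 14 g, lying flat on the bench in front of the stand; origin at the middle of its underside (nearest of the three from the stand)
- cap_2: loose green screw cap of a tube, disc 34 mm across and 14 mm high, 14 g, lying flat on the bench in front of the stand; origin at the middle of its underside (second of the three from the stand)
- cap_3: loose green screw cap of a tube, disc 34 mm across and 14 mm high, 14 g, lying flat on the bench in front of the stand; origin at the middle of its underside (farthest of the three from the stand)
- stirrer: loose magnetic stirrer with four feet, 105 mm square, 31 mm high, 0.42 kg, standing on the rear part of the top plate (22 mm above the bench); origin under its middle
- beaker: loose glass beaker with amber sample, about 86 mm wide and 107 mm high, 0.42 kg, standing on the stirrer; origin at the middle of its underside
- vial: bystander: small white-capped glass vial, 27 mm across, 62 mm high, left of the stand; origin under its middle
- dropper: bystander: amber dropper bottle, 38 mm across, 106 mm high, right of the stand; origin under its middle
- timer: bystander: white lab timer, 58x66x19 mm, left of the stand; origin under its middle
There are look-alikes about, which are no part of the job. What is shaped like the cap_1 but brown is not meant.

How it is judged:
By the outcome, as a careful person would: the job done as asked, in the order asked, and still so for the second after the job is handed in, while the arm keeps its last pose, push and grip.
It also fails if it takes over 51 s, if anything falls off the work surface, if the arm or the gripper's body presses on something with over 40 N, if the wrist force passes 120 N, or if a joint passes its speed limit or range.

## Working session

There is one attempt and no reset: what is moved stays moved. The work goes in short steps, each a Python script; the robot and the scene stay as the last script left them, time stands still between calls to the robot, and variables do not carry over. Pictures are saved under pics/ and viewed, and the job is handed in when it is done.

```bash
mkdir -p pics; ls
cat > h.py <<'E'
import numpy as np, cv2
from workcell import arm
def snap(n,f):
    s=arm.snapshot(n); cv2.imwrite(f'pics/{f}.png',cv2.cvtColor(s['image'],cv2.COLOR_RGB2BGR))
    np.savez(f'pics/{f}.npz',**{k:s[k] for k in s}); return s
def load(f): return dict(np.load(f'pics/{f}.npz'))
def world(s):
    """HxWx3 world points"""
    f=240/np.tan(np.radians(float(s['fovy']))/2)
    v,u=np.mgrid[0:480,0:640]; z=s['z_map']
    c=np.stack([(u-s['cx'])/f*z,(v-s['cy'])/f*z,z],-1)
    w=(c-s['t'])@s['R']; w[z==0]=np.nan; return w
def proj(s,X):
    f=240/np.tan(np.radians(float(s['fovy']))/2)
    c=np.asarray(X)@s['R'].T+s['t']; return np.stack([c[...,0]/c[...,2]*f+s['cx'],c[...,1]/c[...,2]*f+s['cy']],-1)
E
python3 - <<'E'
from h import *
for n in ('side','top','wrist'):
    s=snap(n,n+'0'); print(n,s['fovy'],s['cx'],s['cy'],-s['R'].T@s['t'],s['R'][2])
print(arm.tcp_to_tips,arm.current_time(),arm.current_opening(),arm.current_ee_rot())
E
```

```text
pics
side 57.21972215355831 324.2847127610661 240.80476894563273 [0.60067159 0.97149765 0.45468639] [-0.02962588 -0.8999863  -0.43491029]
top 47.558856265298424 313.5987325191375 233.1163104802822 [0.48186763 0.11068001 1.1186635 ] [ 0.10271131  0.01017272 -0.99465919]
wrist 66.38005640367885 322.81718815939513 235.41183943339573 [0.20669088 0.62187802 0.3728481 ] [ 0.27011495 -0.1291483  -0.95412716]
0.1734 0.15 0.08587800426421503 [[-9.05287605e-01  4.24798313e-01 -8.63231385e-04]
 [ 4.24799190e-01  9.05285743e-01 -1.83613479e-03]
 [ 1.48410428e-06 -2.02893006e-03 -9.99997942e-01]]
```

View pics/top0.png

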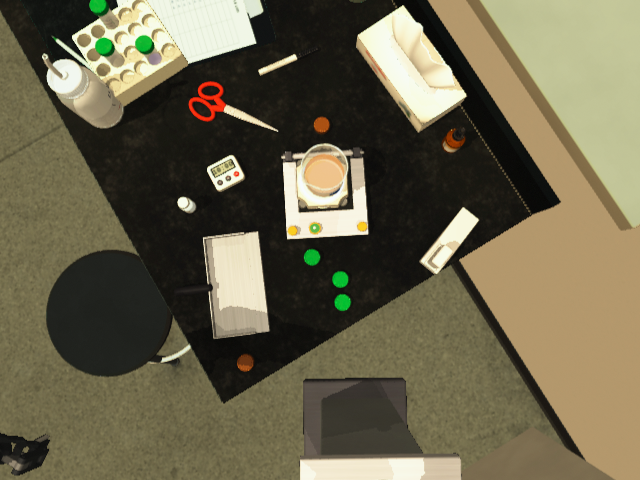

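View pics/side0.png

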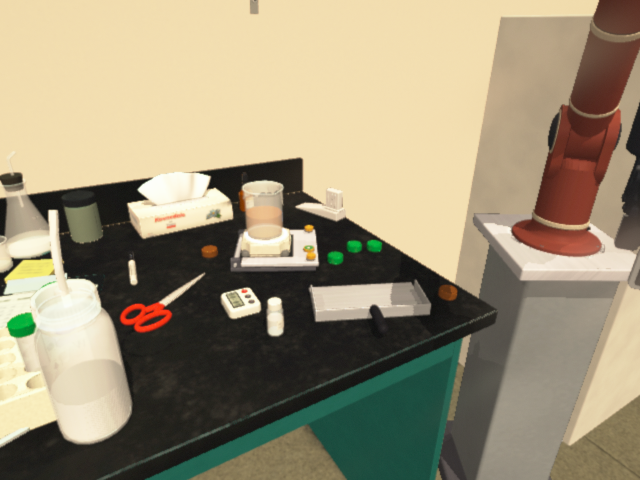

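View pics/wrist0.png

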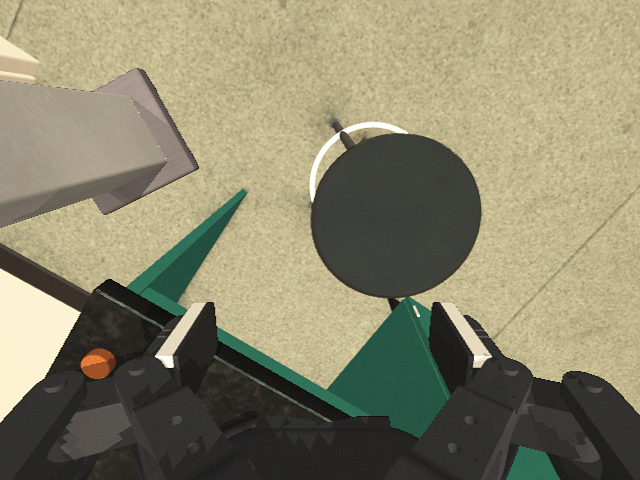

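```bash
python3 - <<'E'
from h import *
s=load('top0'); w=world(s); im=s['image'].astype(int); h=w[...,2]
R,G,B=im[...,0],im[...,1],im[...,2]
onb=(w[...,0]>0.3)&(w[...,0]<1.0)
g=(G>90)&(R<80)&(B<100)&onb
n,l,st,c=cv2.connectedComponentsWithStats(g.astype(np.uint8))
for i in range(1,n):
    if st[i,4]>30:
        p=w[l==i]; print('green',c[i],st[i,4],np.nanmedian(p,0).round(4),p[:,2].max().round(4), ((p.min(0)+p.max(0))/2).round(4),(p.max(0)-p.min(0)).round(3))
# bench height
print('bench',np.nanmedian(h[(abs(h)<.01)]))
def comp(mask,name,box):
    m=np.zeros_like(mask); x0,y0,x1,y1=box; m[y0:y1,x0:x1]=mask[y0:y1,x0:x1]
    n,l,st,c=cv2.connectedComponentsWithStats(m.astype(np.uint8)); i=1+np.argmax(st[1:,4]); p=w[l==i]
    r=cv2.minAreaRect(p[:,:2].astype(np.float32)); bx=cv2.boxPoints(r)
    print(name,st[i,4],c[i].round(1),'rect',np.round(r[0],4),np.round(r[1],4),round(r[2],2),'h',np.nanpercentile(p[:,2],[5,50,95]).round(4)); print(bx.round(4).tolist()); return l==i
br=(im.min(-1)>90)
comp(h>0.002,'wedge',(415,200,485,280))
comp((h>0.045),'grip',(415,200,485,280))
comp((h>0.012)&(h<0.027),'plate',(275,140,380,245))
comp((h>0.001)&(w[...,0]>0.3),'pan',(195,225,275,345))
for p in [(187,205),(226,173),(454,140),(325,172),(321,124),(245,362),(293,230),(362,227),(315,228)]:
    print(p,w[p[1],p[0]].round(4))
E
python3 -c "
import cv2
a=cv2.imread('pics/top0.png');c=cv2.resize(a[140:320,270:490],None,fx=3.6,fy=3.3,interpolation=2);cv2.imwrite('pics/c1.png',c)"
```

```text
green [143.46445498  43.39810427] 211 [0.9557 0.4398 0.1229] 0.1269 [0.9561 0.44   0.1225] [0.033 0.031 0.009]
green [103.13063063  45.88738739] 222 [0.9525 0.5173 0.1232] 0.1288 [0.9524 0.5171 0.1237] [0.032 0.032 0.01 ]
green [311.49047619 256.78095238] 210 [0.5475 0.1279 0.0134] 0.0233 [0.5479 0.1271 0.0103] [0.034 0.031 0.026]
green [339.83255814 279.00465116] 215 [0.5018 0.0704 0.0133] 0.0184 [0.502  0.071  0.0084] [0.033 0.031 0.02 ]
green [342.08715596 301.94954128] 218 [0.4557 0.0673 0.0135] 0.0186 [0.4556 0.0672 0.0093] [0.032 0.032 0.019]
bench -0.000406563951108495
wedge 1499 [448.1 241.8] rect [ 0.5764 -0.1544] [0.0546 0.1494] 48.57 h [0.0033 0.017  0.0759]
[[0.5023000240325928, -0.12540000677108765], [0.614300012588501, -0.22429999709129333], [0.6504999995231628, -0.18330000340938568], [0.5385000109672546, -0.08449999988079071]]
grip 316 [440.6 256.4] rect [ 0.5409 -0.1231] [0.0228 0.0446] 49.78 h [0.0526 0.0742 0.0779]
[[0.5164999961853027, -0.11739999800920486], [0.5504999756813049, -0.1462000012397766], [0.5652999877929688, -0.12880000472068787], [0.5311999917030334, 
[... 156 characters left out ...]
, [0.5910999774932861, 0.009700000286102295], [0.7700999975204468, 0.017400000244379044], [0.7627999782562256, 0.18690000474452972]]
pan 3579 [230.  287.3] rect [0.4923 0.2956] [0.2334 0.1464] 8.2 h [0.0012 0.0029 0.0227]
[[0.36629998683929443, 0.351500004529953], [0.3871999979019165, 0.20649999380111694], [0.6183000206947327, 0.23980000615119934], [0.5974000096321106, 0.384799987077713]]
(187, 205) [0.6518 0.3701 0.0591]
(226, 173) [0.7245 0.3009 0.013 ]
(454, 140) [ 0.7703 -0.1591  0.0643]
(325, 172) [0.7038 0.0973 0.0986]
(321, 124) [0.8238 0.1025 0.0144]
(245, 362) [0.3405 0.2631 0.0155]
(293, 230) [0.6007 0.1629 0.0357]
(362, 227) [0.6046 0.0245 0.0315]
(315, 228) [0.6045 0.1188 0.0307]
```

View pics/c1.png

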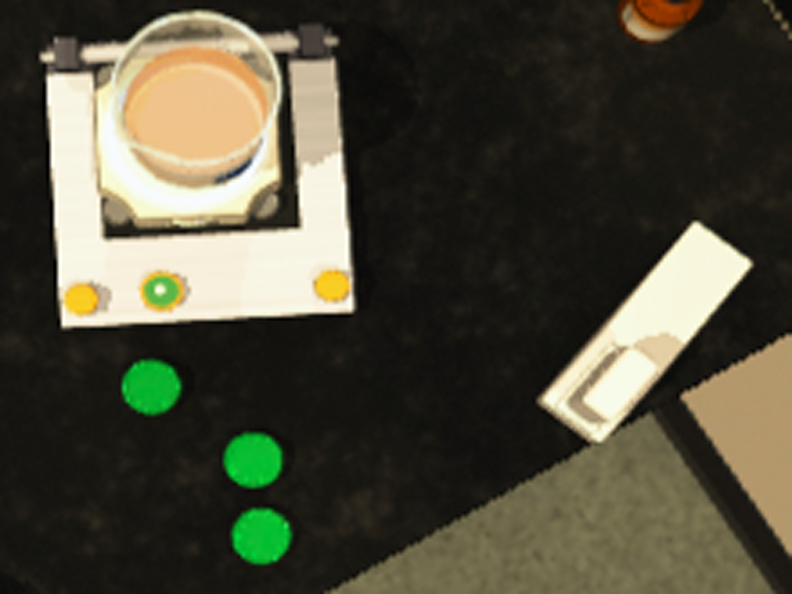

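```bash
python3 - <<'E'
from h import *
s=load('top0'); w=world(s); h=w[...,2]; im=s['image'].astype(int)
# near wedge heights
for p in [(475,250),(465,262),(500,300),(520,215),(540,200),(560,215),(460,285),(430,285),(490,225),(342,330),(300,350)]:
    print(p,w[p[1],p[0]].round(3))
# stand fit: plate top pixels
m=(h>0.017)&(h<0.027); m[:145]=0;m[245:]=0;m[:,:275]=0;m[:,375:]=0
X=w[m]
# front edge: per y-bin min x
def edge(X,a,b,lo,hi,fn,n=24):
    out=[]
    for k in np.linspace(lo,hi,n,endpoint=False):
        q=X[(X[:,a]>=k)&(X[:,a]<k+(hi-lo)/n)]
        if len(q)>2: out.append((k+(hi-lo)/n/2,fn(q[:,b])))
    o=np.array(out); c=np.polyfit(o[:,0],o[:,1],1); r=o[:,1]-np.polyval(c,o[:,0]); k=abs(r)<2*r.std()+1e-6
    c=np.polyfit(o[k,0],o[k,1],1); return c,r.std()
print('front x(y)',edge(X,1,0,.03,.16,np.min)); print('left y(x)',edge(X,0,1,.6,.7,np.max)); print('right y(x)',edge(X,0,1,.6,.7,np.min))
print('z front',np.median(X[X[:,0]<.62][:,2]))
# pan
m=(h>0.012)&(h<0.03); m[:225]=0;m[345:]=0;m[:,:198]=0;m[:,275:]=0
P=w[m]; r=cv2.minAreaRect(P[:,:2].astype(np.float32)); print('pan walls',len(P),r,cv2.boxPoints(r).round(4).tolist())
for y in (300,285,260): 
    print([ (u,w[y,u,1].round(3),h[y,u].round(4)) for u in range(206,274,4)])
E
python3 -c "
import cv2
a=cv2.imread('pics/top0.png');c=cv2.resize(a[220:380,170:360],None,fx=4,fy=3.7,interpolation=2);cv2.imwrite('pics/c2.png',c)"
```

```text
(475, 250) [ 0.594 -0.371 -0.571]
(465, 262) [ 0.566 -0.388 -0.757]
(500, 300) [ 0.438 -0.462 -0.638]
(520, 215) [ 0.626 -0.303  0.004]
(540, 200) [ 0.647 -0.319  0.069]
(560, 215) [ 0.617 -0.359  0.061]
(460, 285) [ 0.488 -0.407 -0.911]
(430, 285) [ 0.49  -0.298 -0.924]
(490, 225) [ 0.607 -0.241  0.002]
(342, 330) [ 0.399  0.068 -0.002]
(300, 350) [ 0.36   0.154 -0.004]
front x(y) (array([-0.04381999,  0.59221774]), np.float64(0.0004471291168710543))
left y(x) (array([0.03976815, 0.15336572]), np.float64(0.0005500305426629611))
right y(x) (array([ 0.04325471, -0.01309397]), np.float64(0.0005766575601187207))
z front 0.021525168591426325
pan walls 496 ((0.49278730154037476, 0.3046267628669739), (0.20539698004722595, 0.10395514219999313), 6.1240363121032715) [[0.38510000705718994, 0.34540000557899475], [0.3962000012397766, 0.24199999868869781], [0.6003999710083008, 0.2639000117778778], [0.5893999934196472, 0.36730000376701355]]
[(206, np.float64(0.344), np.float64(0.0014)), (210, np.float64(0.332), np.float64(0.0205)), (214, np.float64(0.328), np.float64(-0.0003)), (218, np.float64(0.
[... 1489 characters left out ...]
64(0.0015)), (214, np.float64(0.327), np.float64(0.0059)), (218, np.float64(0.32), np.float64(0.001)), (222, np.float64(0.311), np.float64(0.0025)), (226, np.float64(0.303), np.float64(0.0023)), (230, np.float64(0.294), np.float64(0.008)), (234, np.float64(0.287), np.float64(0.0008)), (238, np.float64(0.278), np.float64(0.0023)), (242, np.float64(0.27), np.float64(0.0005)), (246, np.float64(0.262), np.float64(0.0038)), (250, np.float64(0.254), np.float64(0.0003)), (254, np.float64(0.246), np.float64(0.0003)), (258, np.float64(0.238), np.float64(-0.0022)), (262, np.float64(0.229), np.float64(0.0021)), (266, np.float64(0.221), np.float64(0.0019)), (270, np.float64(0.213), np.float64(-0.0006))]
```

View pics/c2.png

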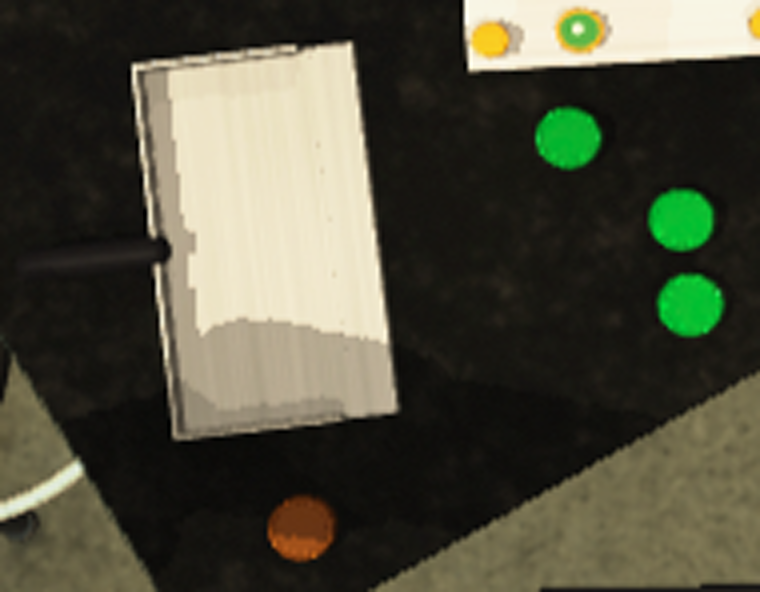

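```bash
cat >> h.py <<'E'
def ray(s,u,v,z):
    f=240/np.tan(np.radians(float(s['fovy']))/2)
    d=np.array([(u-s['cx'])/f,(v-s['cy'])/f,1])@s['R']; o=-s['R'].T@s['t']; return o+d*(z-o[2])/d[2]
E
python3 - <<'E'
from h import *
s=load('top0')
a=ray(s,257.5,231,0.001);b=ray(s,269,330.5,.001);c=ray(s,203.5,237.6,.022);d=ray(s,213.8,338.4,.022)
for p in (a,b,c,d):print(p.round(4))
e=a-b;print('mouth len',np.linalg.norm(e),'yaw',np.degrees(np.arctan2(e[1],e[0]))); e2=c-d;print(np.linalg.norm(e2),np.degrees(np.arctan2(e2[1],e2[0])))
print('depth',(c+d-a-b)/2, 'mid',(a+b)/2)
# wedge grip from pixels: mask of h>.06 top face; corners of underside
w=world(s);h=w[...,2]
m=(h>.068);m[:200]=0;m[290:]=0;m[:,:410]=0;m[:,490:]=0
P=w[m];r=cv2.minAreaRect(P[:,:2].astype(np.float32));print(len(P),r,P.mean(0))
# IK checks
def Rz(y): # tool down, tool y along wedge y
    c,s_=np.cos(y),np.sin(y); return np.array([[c,s_,0],[s_,-c,0],[0,0,-1.]])
for nm,p,y in [('grasp',(.541,-.123,.207),np.radians(-41.4)),('s0',(.45,.02,.211),np.radians(7)),('s1',(.45,.26,.211),np.radians(7)),('st',(.47,.095,.207),np.radians(2.5)),('st2',(.54,.095,.207),np.radians(2.5))]:
    for k in (0,np.pi):
        q=arm.solve_ik(p,Rz(y+k)); print(nm,k, None if q is None else np.round(q,2))
E
```

```text
[0.6039 0.2379 0.001 ]
[0.4005 0.2161 0.001 ]
[0.5902 0.3453 0.022 ]
[0.3884 0.3241 0.022 ]
mouth len 0.20452667376961747 yaw 6.136244634582476
0.20292328120283878 5.9735904712178565
depth [-0.01288313  0.10768735  0.021     ] mid [0.50221514 0.22700971 0.001     ]
265 ((0.5406454205513, -0.12339237332344055), (0.022032607346773148, 0.04465038329362869), 49.15628433227539) [ 0.54087863 -0.12304602  0.07468764]
grasp 0 [-0.35  0.96  0.94  1.9  -1.04  0.87 -1.15]
grasp 3.141592653589793 [ 0.17  0.74  0.03  1.89 -0.04  0.52  1.07]
s0 0 [-0.34  0.67  0.37  2.18 -0.63  0.39 -0.9 ]
s0 3.141592653589793 [-0.02  0.64 -0.11  2.17  0.21  0.34  1.39]
s1 0 [-0.85  0.74  0.45  1.99 -0.61  0.54 -1.42]
s1 3.141592653589793 [-0.49  0.7  -0.12  1.98  0.17  0.47  0.96]
st 0 [-0.51  0.71  0.41  2.1  -0.64  0.45 -1.14]
st 3.141592653589793 [-0.19  0.67 -0.08  2.09  0.13  0.38  1.24]
st2 0 [-0.53  0.79  0.51  1.91 -0.65  0.61 -1.12]
st2 3.141592653589793 [-0.16  0.73 -0.09  1.9   0.12  0.51  1.29]
```

```bash
cat >> h.py <<'E'
def Rz(deg):
    y=np.radians(deg)+np.pi; c,s_=np.cos(y),np.sin(y); return np.array([[c,s_,0],[s_,-c,0],[0,0,-1.]])
E
python3 - <<'E'
from h import *
arm.goto([.541,-.123,.37],Rz(-41)); print(arm.current_time(),arm.current_position())
snap('wrist','wr1'); snap('side','sd1')
E
```

```text
2.8333 [ 0.54140931 -0.12176442  0.36995559]
```

View pics/wr1.png

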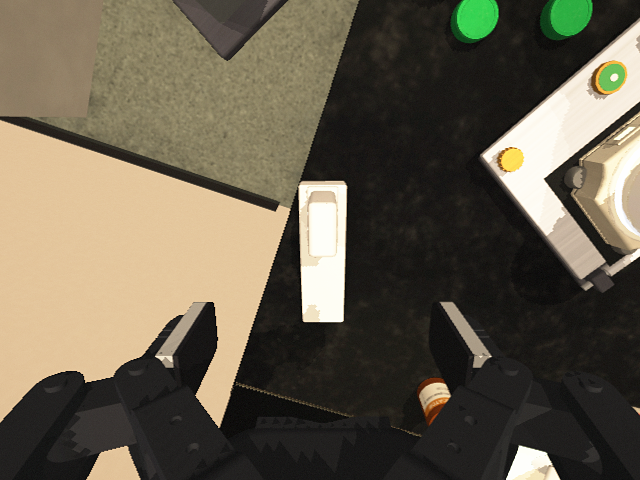

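Run:
```python
from h import *
s=load('wr1'); w=world(s);h=w[...,2]
m=(h>.066)&(h<.085);m[:170]=0;m[270:]=0;m[:,:290]=0;m[:,360:]=0
P=w[m];r=cv2.minAreaRect(P[:,:2].astype(np.float32));print(len(P),r,P.mean(0))
m=(h>.0015)&(h<.085);m[:170]=0;m[330:]=0;m[:,:295]=0;m[:,355:]=0
n,l,st,c=cv2.connectedComponentsWithStats(m.astype(np.uint8)); P=w[l==1+np.argmax(st[1:,4])]
r=cv2.minAreaRect(P[:,:2].astype(np.float32));print(len(P),r)
```

```text
1630 ((0.54245525598526, -0.1221926212310791), (0.022828880697488785, 0.043272312730550766), 48.199066162109375) [ 0.54152471 -0.12120851  0.07515025]
6292 ((0.579352855682373, -0.15306906402111053), (0.045540064573287964, 0.14770376682281494), 50.17660903930664)
```

```bash
python3 - <<'E'
from h import *
arm.line_to([.5415,-.1225,.208],rate=.12); print(arm.current_time(),arm.current_position(),arm.current_ft_force())
arm.gripper_to(.018,force=80); print(arm.current_time(),arm.current_opening(),arm.current_ft_force(),arm.current_position())
arm.line_to([.5415,-.1225,.228],rate=.1); print(arm.current_time(),arm.current_position(),arm.current_ft_force(),arm.current_opening())
snap('side','sd2');snap('top','tp2')
E
python3 -c "
import cv2
a=cv2.imread('pics/sd2.png');c=cv2.resize(a[120:280,230:430],None,fx=4,fy=3.7,interpolation=2);cv2.imwrite('pics/c3.png',c)"
```

```text
4.4333 [ 0.54179818 -0.12261965  0.20871995] [-0.13679586  0.38121101 -0.32777638]
5.0333 0.021266125834355845 [0.25180241 1.46383376 2.44399928] [ 0.54172358 -0.12243659  0.20823389]
5.3833 [ 0.54147363 -0.12251583  0.22817711] [ 0.40287782  0.90238652 -1.53234932] 0.020874679962819862
```

View pics/c3.png

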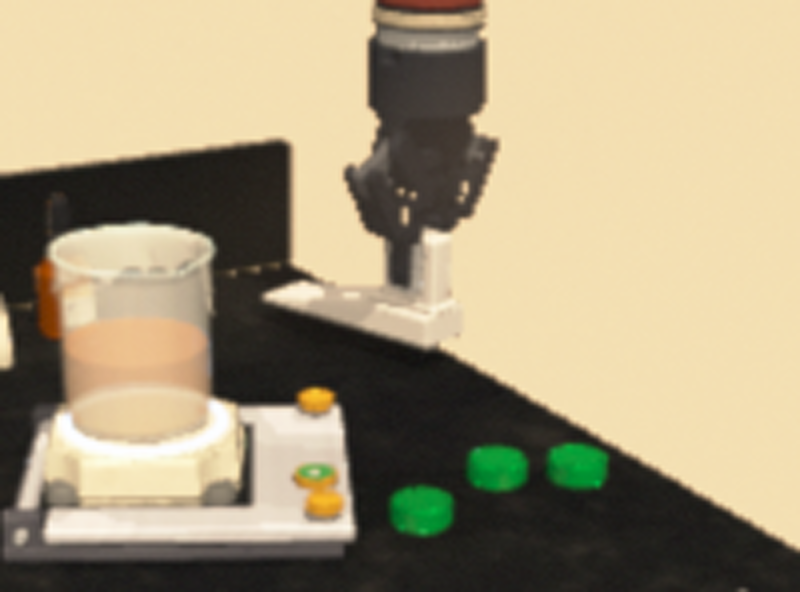

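```bash
cat >> h.py <<'E'
PY=6.05; pe=np.array([np.cos(np.radians(PY)),np.sin(np.radians(PY))]); pn=np.array([-pe[1],pe[0]])
def pen(e,n,z): return [*(pe*e+pn*n),z]
E
python3 - <<'E'
from h import *
arm.line_to([.5415,-.1225,.272],rate=.15)
arm.goto(pen(.462,-.041,.272),Rz(PY)); print(arm.current_time(),arm.current_position())
arm.line_to(pen(.462,-.041,.2125),rate=.12); print(arm.current_time(),arm.current_position(),arm.current_ft_force(),arm.current_opening())
snap('top','tp3'); snap('side','sd3')
E
```

```text
6.5833 [0.46349643 0.00803309 0.27133394]
7.2333 [0.46422524 0.00738739 0.21250813] [-0.71757938  0.00994055 -1.13296221] 0.020975415544058868
```

View pics/tp3.png

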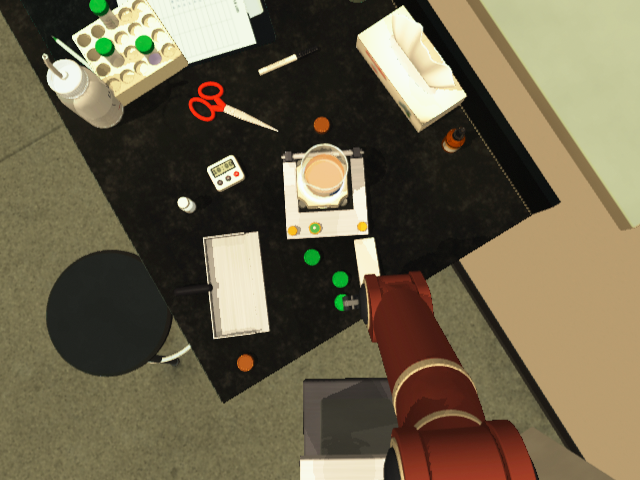

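View pics/sd3.png

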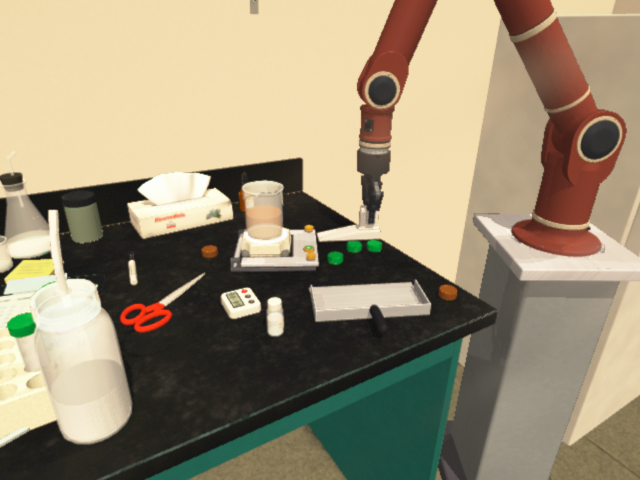

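Run:
```python
from h import *
arm.line_to(pen(.462,.11,.2125),rate=.09); print(arm.current_time(),arm.current_position(),arm.current_ft_force(),arm.current_opening())
snap('top','tp4'); snap('side','sd4')
```

```text
9.1583 [0.44791619 0.1575839  0.21248667] [-0.37534684  0.42025497 -1.784959  ] 0.021332159341918983
```

View pics/tp4.png

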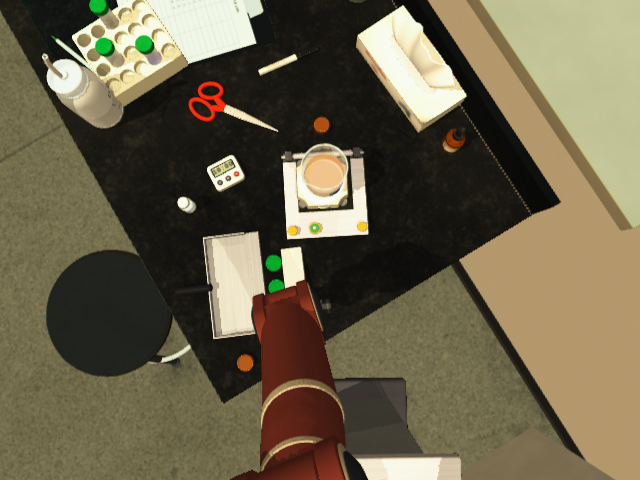

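View pics/sd4.png

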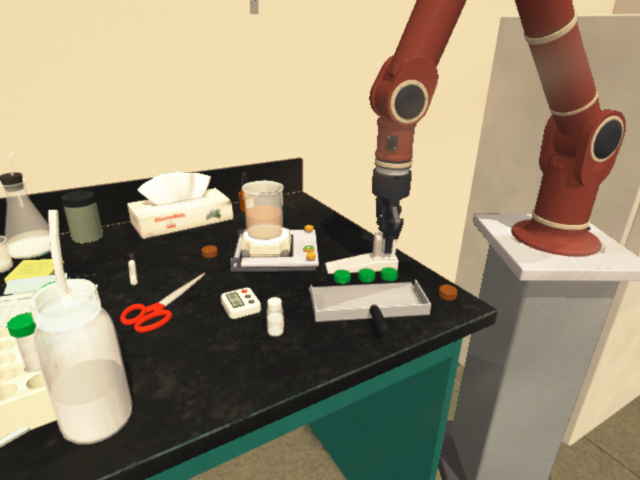

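All three caps are lined up along the flank: (342,276), (367,274) and (389,274) in the side view. They are just short of the pan mouth, so I'll keep pushing them in.

Run:
```python
from h import *
arm.line_to(pen(.467,.192,.2125),rate=.07); print(arm.current_time(),arm.current_position(),arm.current_ft_force(),arm.current_opening())
snap('side','sd5')
arm.line_to(pen(.467,.186,.2125),rate=.05)
arm.line_to(pen(.467,.186,.27),rate=.15)
print(arm.current_time(),arm.current_ft_force()); snap('side','sd6');
```

```text
10.5833 [0.44423046 0.2396281  0.21247732] [ 0.08973906 -0.33461848 -2.25893483] 0.02105646018524243
11.4333 [ 0.99700672 -0.22045284 -2.28224458]
```

View pics/sd5.png

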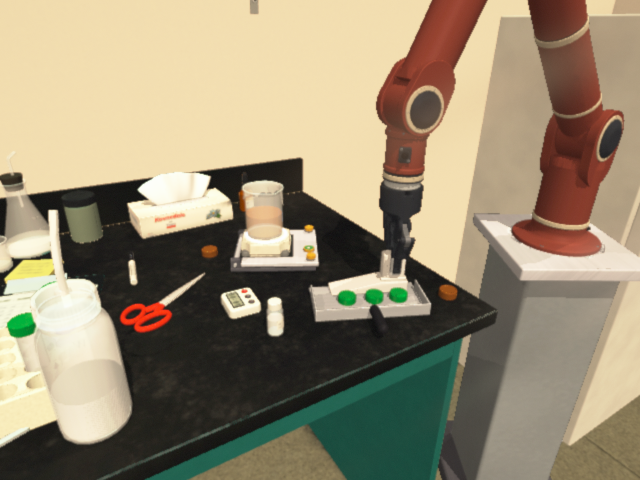

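View pics/sd6.png

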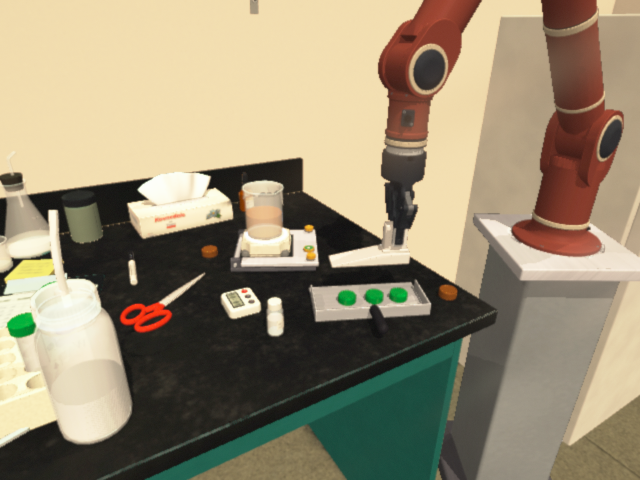

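```bash
cat >> h.py <<'E'
SY=2.45; sa=np.array([np.cos(np.radians(SY)),np.sin(np.radians(SY))]); LIP=np.array([.588,.0946])
def st(d,z): return [*(LIP+sa*d),z]   # d: wedge origin rel. lip along stand x
E
python3 - <<'E'
from h import *
arm.goto(st(-.145,.27),Rz(SY)); print(arm.current_time(),arm.current_position())
snap('top','tp7')
arm.line_to(st(-.145,.2105),rate=.12); print(arm.current_time(),arm.current_position(),arm.current_ft_force(),arm.current_opening())
for z in (.2095,.209,.2085,.208,.2075,.207):
    arm.line_to(st(-.145,z),rate=.02); f=arm.current_ft_force(); print(z,arm.current_time(),arm.current_position().round(5),f.round(2))
    if f[2]>1.5: break
snap('top','tp8');snap('side','sd8');snap('wrist','wr8')
E
```

```text
12.1167 [0.44305966 0.08798026 0.26936074]
12.8167 [0.44336866 0.08902073 0.2105995 ] [ 0.53491586 -0.50955757 -2.1649007 ] 0.02114555667617222
0.2095 13.0667 [0.44327 0.08846 0.20999] [-0.44  0.08 -2.61]
0.209 13.3167 [0.44316 0.08839 0.20914] [ 0.01  0.69 -2.38]
0.2085 13.5667 [0.44312 0.08838 0.20846] [-0.12 -0.63 -2.19]
0.208 13.8167 [0.44313 0.0884  0.2082 ] [-0.84 -1.17  1.92]
```

Run:
```python
from h import *
a=cv2.imread('pics/tp8.png');cv2.imwrite('pics/c4.png',cv2.resize(a[140:340,190:400],None,fx=3.6,fy=2.9,interpolation=2))
a=cv2.imread('pics/sd8.png');cv2.imwrite('pics/c5.png',cv2.resize(a[170:330,220:440],None,fx=3.6,fy=3.6,interpolation=2))
```

```text
(no output)
```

View pics/c4.png

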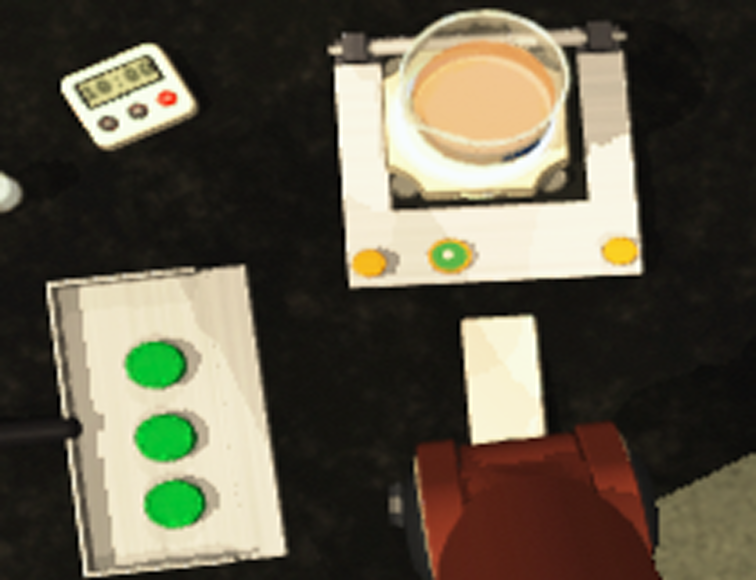

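View pics/c5.png

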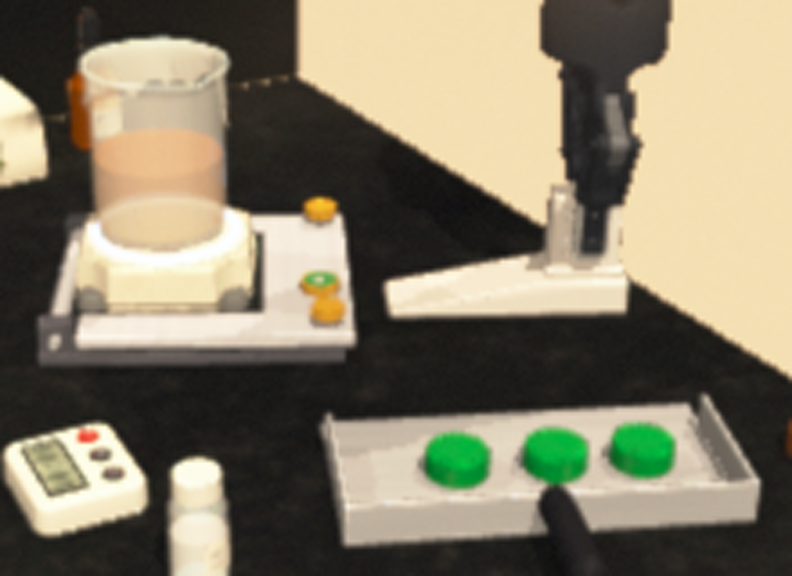

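View pics/wr8.png

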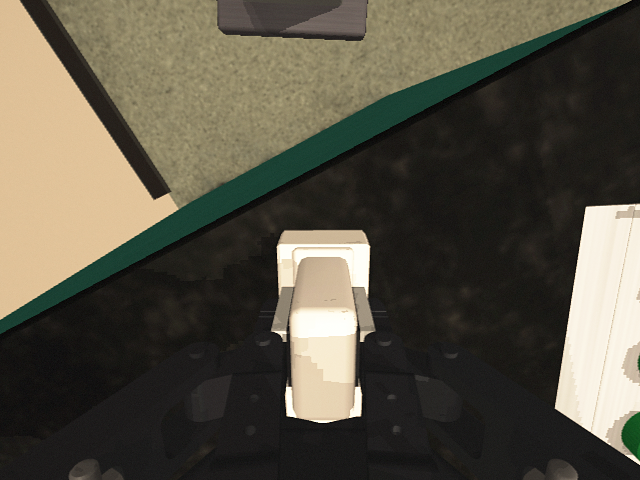

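Run:
```python
from h import *
s=load('tp8')
a=ray(s,318.3,249.7,.003);b=ray(s,338.9,249.0,.003);c=(a+b)/2
print(a,b,np.linalg.norm(a-b)); 
d=(c[:2]-LIP); n=np.array([-sa[1],sa[0]]); print('tip rel lip along',d@sa,'lateral',d@n)
# plate front lip top edge in crop (350,287)-(641,272)
p=ray(s,190+350/3.6,140+287/2.9,.022);q=ray(s,190+641/3.6,140+272/2.9,.022);print(p,q,(p+q)/2,np.linalg.norm(p-q),np.degrees(np.arctan2(*(q-p)[:2])))
w=world(s);h=w[...,2]
im=s['image'].astype(int);g=(im[...,1]>90)&(im[...,0]<80)&(im[...,2]<100);g[:245]=0
n_,l,stt,cc=cv2.connectedComponentsWithStats(g.astype(np.uint8))
for i in range(1,n_):
    if stt[i,4]>30:
        P=np.median(w[l==i],0); print(cc[i],P.round(4),'pan x',(P[:2]-[.5022,.227])@pn-.055,'pan y', (P[:2]-[.5022,.227])@pe)
# beginning plate heights (front strip) baseline from both tops and sides
for f in ('top0','tp8','side0','sd8'):
    s=load(f);w=world(s)
    L=(w[...,:2]-LIP)@np.stack([sa,[-sa[1],sa[0]]],1); m=(L[...,0]>.004)&(L[...,0]<.03)&(abs(L[...,1])<.08)&(w[...,2]>.012)&(w[...,2]<.031)
    print(f,m.sum(),np.median(w[m][:,2]),np.mean(w[m][:,2]))
```

```text
[0.56267478 0.11305305 0.003     ] [0.56332156 0.07076447 0.003     ] 0.04229352445493104
tip rel lip along -0.02509402088248825 lateral -0.0016200140976123433
[0.58423779 0.1754667  0.022     ] [0.59163235 0.01184814 0.022     ] [0.58793507 0.09365742 0.022     ] 0.16378556950024795 177.41234112593446
[232.89162562 265.37438424] [nan nan nan] pan x nan pan y nan
[235.62318841 290.51690821] [nan nan nan] pan x nan pan y nan
[238.25       313.42788462] [nan nan nan] pan x nan pan y nan
top0 869 0.0217698892742038 0.022273365606522284
tp8 861 0.0215809376038136 0.022129889493723326
side0 333 0.02276892621505744 0.02392572710499274
sd8 328 0.022793084589359372 0.0238917902688615
```

Run:
```python
from h import *
arm.line_to(st(-.075,.208),rate=.05)
print(arm.current_time(),arm.current_position().round(5),arm.current_ft_force().round(2))
for d in (-.070,-.067,-.064,-.061,-.058,-.055):
    arm.line_to(st(d,.208),rate=.02); print(d,round(arm.current_time(),2),arm.current_position().round(5),arm.current_ft_force().round(2),((arm.current_position()[:2]-LIP)@sa).round(4))
def ph():
  for f,k in (('top','tp9'),('side','sd9')):
    s=snap(f,k);w=world(s)
    L=(w[...,:2]-LIP)@np.stack([sa,[-sa[1],sa[0]]],1); m=(L[...,0]>.004)&(L[...,0]<.03)&(abs(L[...,1])<.08)&(w[...,2]>.012)&(w[...,2]<.034)
    print(f,m.sum(),np.nanmedian(w[m][:,2]),np.mean(w[m][:,2]))
ph()
```

```text
15.5167 [0.50969 0.09123 0.20817] [-9.54 -0.31 12.81]
-0.07 15.92 [0.51579 0.09151 0.20816] [-6.22  0.15  9.88] -0.0723
-0.067 16.22 [0.51815 0.09162 0.20815] [-7.88 -0.57 11.93] -0.0699
-0.064 16.52 [0.52144 0.09178 0.20816] [-6.9  -0.1  10.53] -0.0666
-0.061 16.82 [0.52439 0.09191 0.20816] [-7.67 -0.43 10.93] -0.0637
-0.058 17.12 [0.5258  0.09197 0.20814] [-11.84  -1.13  14.59] -0.0623
-0.055 17.42 [0.52684 0.09205 0.20813] [-17.64  -0.79  20.24] -0.0612
top 681 0.022356977141384585 0.02355093307383126
side 354 0.02290678550276525 0.02446401257534578
```

Run:
```python
from h import *
for z in (.2085,.209,.2095):
    arm.line_to(st(-.055,z),rate=.02); f=arm.current_ft_force(); p=arm.current_position(); print(z,round(arm.current_time(),2),p.round(5),f.round(2),((p[:2]-LIP)@sa).round(4),arm.current_wrist_torque().round(2))
    if f[2]<6: break
arm.pause(.2);p=arm.current_position();print(p.round(5),arm.current_ft_force().round(2),((p[:2]-LIP)@sa).round(4),arm.current_ee_rot().round(4).tolist())
snap('side','sd10')
a=cv2.imread('pics/sd10.png');cv2.imwrite('pics/c6.png',cv2.resize(a[170:330,220:440],None,fx=3.6,fy=3.6,interpolation=2))
```

```text
0.2085 17.77 [0.52688 0.09206 0.20813] [-16.72   0.42  17.19] -0.0612 [-0.14  2.36  0.03]
0.209 18.02 [0.52694 0.09208 0.20819] [-15.6   -0.23  13.18] -0.0611 [-0.1   2.22 -0.1 ]
0.2095 18.27 [0.527   0.09208 0.20832] [-14.64  -0.06  10.51] -0.061 [-0.03  2.16 -0.07]
[0.527   0.09207 0.20831] [-14.67  -1.21   9.88] -0.0611 [[-0.9989, -0.0435, -0.0194], [-0.0435, 0.9991, -0.0016], [0.0194, -0.0008, -0.9998]]
```

View pics/c6.png

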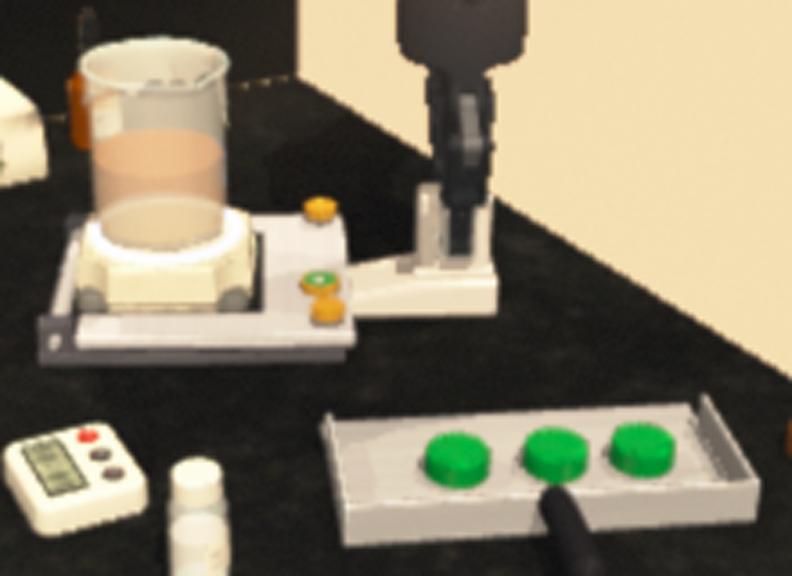

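```bash
cat >> h.py <<'E'
def Rt(phi):  # phi>0: fingertips forward (+stand x)
    ax=np.array([-sa[1],sa[0],0])*(-phi); return cv2.Rodrigues(ax)[0]@Rz(SY)
def cmd(d,zc,phi):  # commanded grasp point d rel lip, height above underside 0.053 nominal via zc=TCP-eq height
    R=Rt(phi); g=np.array([*(LIP+sa*d),zc-.155]); return g-R[:,2]*.155, R
def rd(tag=''):
    p=arm.current_position();R=arm.current_ee_rot();g=p+R[:,2]*.155
    print(tag,round(arm.current_time(),2),'g',((g[:2]-LIP)@sa).round(4),'lat',((g[:2]-LIP)@np.array([-sa[1],sa[0]])).round(4),'gz+.155',round(g[2]+.155,5),'pitch',(R[:2,2]@sa).round(4),'F',arm.current_ft_force().round(1)); return g
def ph(k):
  for f in ('top','side'):
    s=snap(f,f+k);w=world(s)
    L=(w[...,:2]-LIP)@np.stack([sa,[-sa[1],sa[0]]],1); m=(L[...,0]>.004)&(L[...,0]<.03)&(abs(L[...,1])<.08)&(w[...,2]>.012)&(w[...,2]<.034)
    print(f,m.sum(),np.nanmedian(w[m][:,2]),np.mean(w[m][:,2]))
E
python3 - <<'E'
from h import *
rd('now')
for d,z,phi in [(-.058,.2095,.01),(-.058,.2095,.02),(-.055,.2095,.02),(-.052,.2095,.02)]:
    p,R=cmd(d,z,phi); arm.line_to(p,rate=.015,ori=R); rd((d,z,phi))
E
```

```text
now 18.52 g -0.0641 lat -0.0 gz+.155 0.20833 pitch -0.0195 F [-14.5  -1.5  10. ]
(-0.058, 0.2095, 0.01) 18.97 g -0.0641 lat -0.0 gz+.155 0.20818 pitch -0.0039 F [-6.6 -0.3  4. ]
(-0.058, 0.2095, 0.02) 19.22 g -0.0643 lat -0.0 gz+.155 0.20826 pitch 0.0054 F [-6.5  0.4  4.9]
(-0.055, 0.2095, 0.02) 19.57 g -0.0639 lat -0.0001 gz+.155 0.20816 pitch 0.0001 F [-12.   -0.5   9.2]
(-0.052, 0.2095, 0.02) 19.92 g -0.0638 lat -0.0 gz+.155 0.20815 pitch -0.0057 F [-16.9  -1.1  15. ]
```

Run:
```python
from h import *
for d,z,phi in [(-.052,.2105,.022),(-.052,.2115,.022),(-.050,.2118,.024)]:
    p,R=cmd(d,z,phi); arm.line_to(p,rate=.02,ori=R); rd((d,z,phi))
ph('11')
```

```text
(-0.052, 0.2105, 0.022) 20.17 g -0.0604 lat -0.0001 gz+.155 0.20818 pitch 0.0032 F [-9.  -0.5  1.2]
(-0.052, 0.2115, 0.022) 20.42 g -0.0594 lat -0.0002 gz+.155 0.20838 pitch 0.0048 F [-5.3  0.1 -7.5]
(-0.05, 0.2118, 0.024) 20.67 g -0.0566 lat -0.0002 gz+.155 0.20876 pitch 0.0084 F [-4.8 -0.1 -7. ]
top 651 0.023880398494623385 0.024758131149669266
side 337 0.02489551607318491 0.026126167431418802
```

Run:
```python
from h import *
for d,z,phi in [(-.050,.2105,.018),(-.048,.2105,.018),(-.0465,.2105,.018)]:
    p,R=cmd(d,z,phi); arm.line_to(p,rate=.02,ori=R); g=rd((d,z,phi))
ph('12')
```

```text
(-0.05, 0.2105, 0.018) 21.02 g -0.0563 lat -0.0003 gz+.155 0.20818 pitch 0.0032 F [-6.6 -0.3 -3.7]
(-0.048, 0.2105, 0.018) 21.27 g -0.0549 lat -0.0003 gz+.155 0.20821 pitch 0.0022 F [-8.7 -0.1 -1.2]
(-0.0465, 0.2105, 0.018) 21.52 g -0.0534 lat -0.0003 gz+.155 0.20822 pitch 0.0022 F [-8.   0.1 -1.4]
top 454 0.023783106569882903 0.024582213045171497
side 337 0.02481663228531111 0.026090585037006415
```

Run:
```python
from h import *
for d,z,phi in [(-.0445,.2105,.018),(-.0425,.2105,.018)]:
    p,R=cmd(d,z,phi); arm.line_to(p,rate=.02,ori=R); g=rd((d,z,phi))
arm.pause(.2); rd()
ph('13')
# rise as fn of x via plate-tilt fit, side & top: compare z at rear vs front
for a,b in (('top0','top13'),('side0','side13')):
    o=[]
    for f in (a,b):
        s=load(f);w=world(s);L=(w[...,:2]-LIP)@np.stack([sa,[-sa[1],sa[0]]],1)
        res=[]
        for lo,hi in ((.003,.03),(.03,.07),(.07,.13)):
            m=(L[...,0]>lo)&(L[...,0]<hi)&(abs(L[...,1])<.081)&((abs(L[...,1])>.058)|(hi<.04))&(w[...,2]>.015)&(w[...,2]<.029)
            res.append(np.median(w[m][:,2]))
        o.append(res)
    print(a,np.round(np.diff(np.array(o),axis=0)*1000,2))
a=cv2.imread('pics/side13.png');cv2.imwrite('pics/c7.png',cv2.resize(a[170:330,220:440],None,fx=3.6,fy=3.6,interpolation=2))
```

```text
(-0.0445, 0.2105, 0.018) 21.87 g -0.0512 lat -0.0003 gz+.155 0.20822 pitch 0.0026 F [-8.  -0.6 -2.7]
(-0.0425, 0.2105, 0.018) 22.12 g -0.0492 lat -0.0003 gz+.155 0.20821 pitch 0.0026 F [-7.9 -1.9 -3.1]
 22.32 g -0.0492 lat -0.0003 gz+.155 0.20822 pitch 0.0026 F [-6.9  0.1 -2.5]
top 281 0.024500074729529336 0.02516817272666095
side 331 0.025479889837759187 0.026498038437410606
top0 [[2.47 2.11 1.1 ]]
side0 [[2.46 2.11 0.93]]
```

View pics/c7.png

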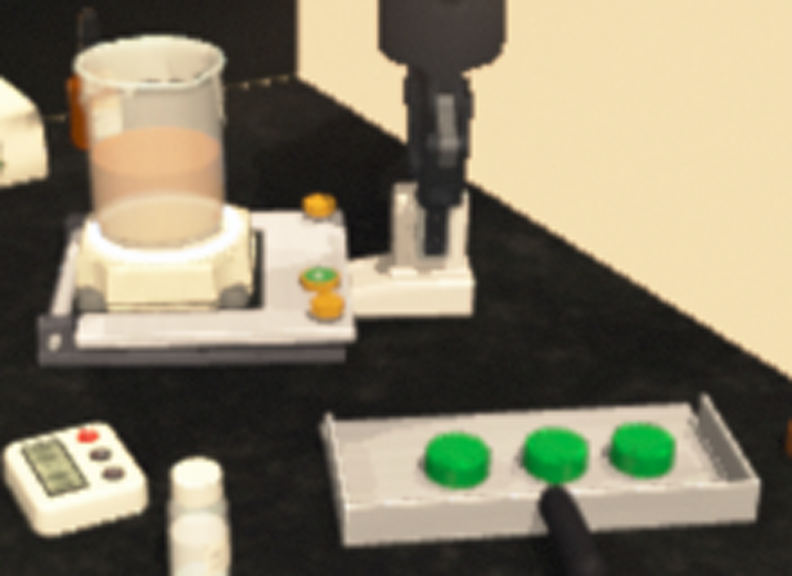

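```bash
cat > meas.py <<'E'
from h import *
def ang(f):
    s=load(f);w=world(s);L=(w[...,:2]-LIP)@np.stack([sa,[-sa[1],sa[0]]],1);x,y=L[...,0],L[...,1]
    m=(x>.003)&(x<.15)&(abs(y)<.081)&((abs(y)>.06)|(x<.038))&(w[...,2]>.008)&(w[...,2]<.04)
    m&=~((x<.03)&(abs(abs(y)-.07)<.014)) # screws
    m&=~((x<.034)&(abs(y-.02)<.018))
    P=np.stack([.17-x[m],np.ones(m.sum())],1);z=w[m][:,2];k=np.ones(len(z),bool)
    for _ in range(8):
        c=np.linalg.lstsq(P[k],z[k],rcond=None)[0]; r=z-P@c; k=abs(r)<max(.003,2.5*np.median(abs(r))*1.48)
    # angle with fixed hinge offset
    return c,k.sum(),r[k].std()
def rise(fs,zr):
    pass
if __name__=='__main__':
    import sys
    for f in sys.argv[1:]:
        c,n,sd=ang(f); print(f,'theta',c[0].round(4),'z0',c[1].round(4),'z@screw',(c[1]+.155*c[0]).round(5),n,sd.round(4))
E
python3 meas.py top0 tp2 tp3 tp4 tp7 tp8 top13 side0 sd2 sd3 sd4 sd5 sd6 sd8 side13
python3 - <<'E'
from h import *
# screw-head centroid shift in images (orange), side
for a in ('side0','sd2','sd8','sd9','side13'):
    im=load(a)['image'].astype(int);o=[]
    m=(im[...,0]>150)&(im[...,1]>90)&(im[...,2]<90);m[:220]=0;m[265:]=0;m[:,:300]=0;m[:,320:]=0
    n,l,st_,c=cv2.connectedComponentsWithStats(m.astype(np.uint8))
    print(a,[(c[i].round(2).tolist(),st_[i,4]) for i in range(1,n) if st_[i,4]>8])
E
```

```text
top0 theta 0.001 z0 0.0212 z@screw 0.02137 1851 0.002
tp2 theta 0.0032 z0 0.021 z@screw 0.02148 1851 0.0019
tp3 theta 0.0005 z0 0.0213 z@screw 0.0214 1872 0.002
tp4 theta 0.0007 z0 0.0212 z@screw 0.02134 1850 0.002
tp7 theta 0.002 z0 0.0211 z@screw 0.02141 1852 0.002
tp8 theta 0.0012 z0 0.0211 z@screw 0.02131 1859 0.0021
top13 theta 0.0185 z0 0.0213 z@screw 0.02415 1459 0.002
side0 theta -0.0008 z0 0.0225 z@screw 0.02234 554 0.0008
sd2 theta -0.0002 z0 0.0224 z@screw 0.02237 543 0.0008
sd3 theta 0.0006 z0 0.0223 z@screw 0.02241 560 0.0008
sd4 theta 0.0008 z0 0.0223 z@screw 0.02243 553 0.0008
sd5 theta 0.0016 z0 0.0222 z@screw 0.02248 552 0.0007
sd6 theta 0.0007 z0 0.0222 z@screw 0.02234 551 0.0008
sd8 theta 0.0007 z0 0.0223 z@screw 0.02239 554 0.0008
side13 theta 0.018 z0 0.0222 z@screw 0.02504 555 0.0008
side0 [([308.43, 227.7], np.int32(47)), ([309.63, 253.37], np.int32(84))]
sd2 [([308.43, 227.7], np.int32(47)), ([309.7, 253.35], np.int32(86))]
sd8 [([308.43, 227.7], np.int32(47)), ([309.73, 253.5], np.int32(84))]
sd9 [([308.48, 227.76], np.int32(46)), ([309.75, 253.4], np.int32(87))]
side13 [([308.29, 226.78], np.int32(41)), ([309.66, 252.26], np.int32(88))]
```

```bash
python3 - <<'E'
from h import *
p,R=cmd(-.0408,.2105,.0165); arm.line_to(p,rate=.02,ori=R); rd('a')
arm.pause(.3); rd('b'); ph('14'); snap('side','sd15'); snap('top','tp15'); print(arm.current_opening())
E
python3 meas.py top14 tp15 side14 sd15
```

```text
a 22.67 g -0.0474 lat -0.0003 gz+.155 0.20824 pitch 0.0014 F [-7.6 -0.4 -3.1]
b 22.97 g -0.0474 lat -0.0003 gz+.155 0.20824 pitch 0.0014 F [-8.  -0.3 -2.4]
top 208 0.024707840049282025 0.025399237920096907
side 331 0.02585497218199256 0.02697959018465456
0.021355692480538587
top14 theta 0.0199 z0 0.0212 z@screw 0.02426 1401 0.0019
tp15 theta 0.0201 z0 0.0212 z@screw 0.02431 1399 0.002
side14 theta 0.0196 z0 0.0224 z@screw 0.02539 551 0.0008
sd15 theta 0.0207 z0 0.0223 z@screw 0.02548 552 0.0008
```

Run:
```python
from h import *
s=load('tp15');w=world(s);im=s['image'].astype(int);g=(im[...,1]>90)&(im[...,0]<80)&(im[...,2]<100);g[:245]=0
n_,l,stt,cc=cv2.connectedComponentsWithStats(g.astype(np.uint8))
for i in range(1,n_):
    if stt[i,4]>30:
        P=np.nanmedian(w[l==i],0); print(cc[i].round(1),P.round(4),'pan x',((P[:2]-[.5022,.227])@pn-.055).round(4),'pan y',((P[:2]-[.5022,.227])@pe).round(4))
d=np.abs(load('sd15')['image'].astype(int)-load('sd6')['image']).max(-1); cv2.imwrite('pics/d15.png',np.clip(d*3,0,255).astype(np.uint8))
d=np.abs(load('tp15')['image'].astype(int)-load('top0')['image']).max(-1); cv2.imwrite('pics/d16.png',np.clip(d*3,0,255).astype(np.uint8))
a=cv2.imread('pics/sd15.png');cv2.imwrite('pics/c8.png',cv2.resize(a[150:330,220:440],None,fx=3.6,fy=3.3,interpolation=2))
```

```text
[232.9 265.4] [0.5338 0.2865 0.0156] pan x 0.0009 pan y 0.0377
[235.6 290.5] [0.4816 0.281  0.0152] pan x 0.0008 pan y -0.0148
[238.2 313.4] [0.4371 0.2766 0.0155] pan x 0.0012 pan y -0.0595
```

View pics/c8.png

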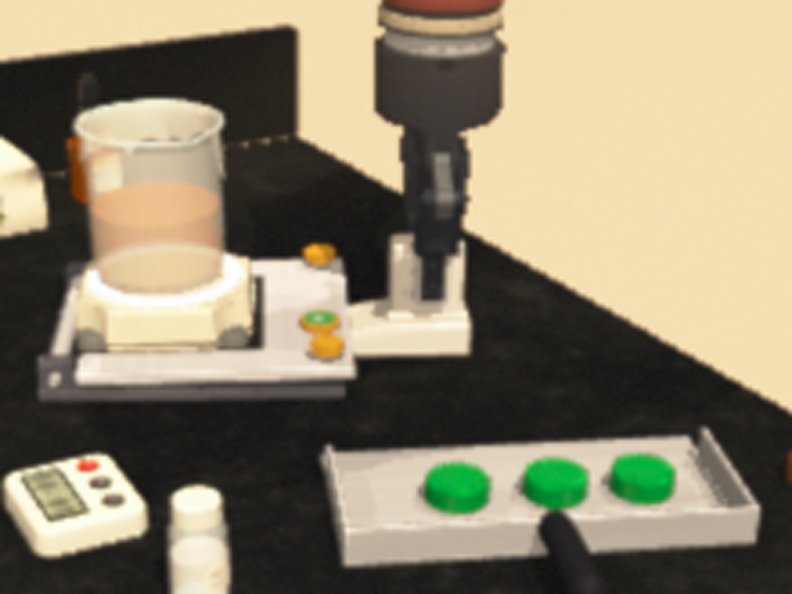

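View pics/d16.png

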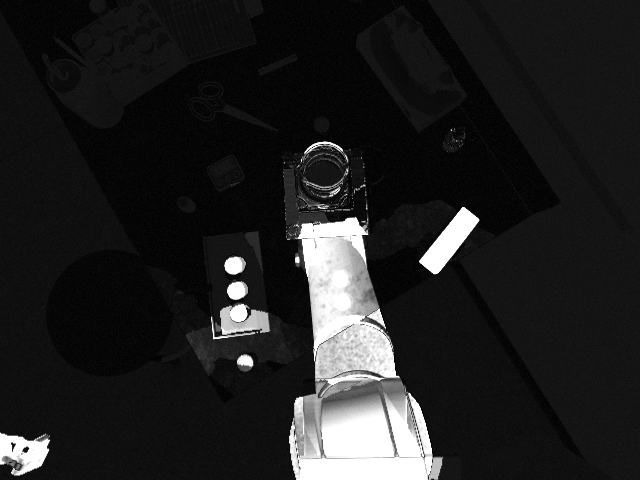

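Run:
```python
from h import *
arm.job_done(); rd('done')
```

```text
the job is handed in; nothing more can be done
the job is handed in; nothing more can be done
```

The job is handed in at about 23 s of the 51 s allowed. The three green caps are in the dustpan and the wedge is under the stand's top plate, still gripped.

- **Caps:** I swept all three in one pass with the wedge's flank, held about 4 mm off the bench. Their centres lie about 56 mm inside the pan's open side, on its floor and clear of the walls. The brown look-alike caps and the green level on the plate were not touched.
- **Plate lift:** The last check showed the plate raised 2.9 mm at the screws from the top camera and about 3.05 mm from the side camera. The hinge angle is about 0.020 rad.
- **Hold:** The tool is within 0.0015 rad of vertical and the wedge was flat on the bench, as it was when first set down. The push at rest is about 8 N.
- **Snag on the way:** At first the wedge stuck at the lip, because arm flex pressed it onto the bench with up to about 20 N and tilted the tool 0.02 rad. I relieved the press, which lifted the wedge about 0.5 mm for a moment. I then set it flat again and went in by small steps.
- **Everything else:** A before/after image comparison shows the stirrer and beaker still standing, tilted only with the plate, and the vial, timer and dropper where they were. The only other change is at the brown cap near the pan, at pixel (245,362). I take it to be a shadow, since the cap is at the same pixel in later pictures.

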